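# Index the photo turntable and run it to the camera stop

## Task

Set the globe up for its next photograph: lift the red plunger knob, turn the turntable clockwise (seen from above) about a quarter turn with the globe on it, and let the pin drop fully home in the notch of the brass shoe. Slide the carriage along its rail until it clicks into the red-marked camera stop. Keep the globe standing in its place on the platter and leave the other things on the desk as they are.

Things in the scene. Friction and masses are not known exactly. Their poses are not given: they have to be found in the camera images.
- rail: Photo stage base: dark steel plate 300 x 560 mm, 12 mm thick, on the desk, with two guide rails along its y. Origin: centre of its underside. Its y runs along the rails from the park stop (robot's right) to the camera stop (left), x away from the robot. Heights in these entries are above the desk.
- carriage (a joint): Travel of the aluminium carriage along the rail's +y, m. 0 = in the sprung park stop, its start; the camera stop lies at 0.155 to 0.205 (compare the two marks); hard end at 0.27. Sliding takes 2 to 4 N; about 12 N pushes it out of or into a stop. It draws itself in over the last 5 mm and can be pushed right through.
- push_plate (a point): Middle of the outer face of the carriage's upright push plate, 62 mm up. The plate is 130 mm long along the rail's x, 8 mm thick, from 28 to 80 mm up, and faces the rail's -y; push it towards +y. The base plate below it is 12 mm high, its guide rails 26 mm.
- pointer (a point): Tip of the carriage's red pointer on its side towards the robot, 38 mm up; moves with the carriage. The carriage is in the camera stop when this is level, along the rail, with camera_stop.
- camera_stop (a point): White line on the red tab of the brass camera stop at the rail's edge towards the robot, 24 mm up; clamped at another place along the rail each time, does not move in use.
- head (a joint): Turn of the turntable head (platter with plunger arm), rad: 0 at the start, growing clockwise seen from above, ends at -0.25 and 2.0. It turns with 1 to 4 N at the knob once the pin is out of its notch. The notch of the brass shoe, where it must end, was trimmed by eye anywhere between 1.49 and 1.65: it is not measured and must be felt or seen.
- plunger (a joint): Lift of the sprung index plunger, m: 0 = pin fully home in a notch, about 0.007 = riding on the ring's flat top, 0.013 = upper end. The spring presses down with 7 N home, 10 N riding, 13 N at the top. Let go between notches, the pin rides on the ring and drops by itself into the notch it comes over (1.2 mm play each side), locking the head.
- knob (a point): Top centre of the red plunger knob: round, 32 mm across, gripped 105 to 121 mm up; top 124 mm up when home. Below: 12 mm stem, 26 mm sleeve up to 94 mm, arm 36 mm wide, 76 mm up. It stands 125 mm from the turntable's axis, at -135 degrees in the rail's axes at the start (robot's right), near +135 at the end (left), and turns only with the head.
- platter (a point): Centre of the cork top of the round platter (170 mm across), on the turntable's vertical axis, 80 mm up; 90 mm to the -y side of the rail's origin at the start. Beneath it the steel index ring is 282 mm across, top 60 mm up; the brass shoe (68 mm long) is let into it on the left towards the robot.
- globe: Desk globe, 110 mm ball on a turned wooden foot 96 mm across, 167 mm high in all, about 0.5 kg, standing loose at the middle of the platter. Origin: centre of the underside of its foot; z up.
- vase: Blue vase, 100 mm across, 155 mm high, to leave alone. Origin: centre of the underside.
- lens: Black camera lens standing on end, 74 mm across, 82 mm high, to leave alone. Origin: centre of the underside.
- brush: Dusting brush, 160 mm long, lying flat along its x, to leave alone. Origin: under its middle.
- mug: White mug, 80 mm across without its handle, 92 mm high, to leave alone. Origin: centre of the underside.
- bookend: Brass bookend with a dark figure, 100 x 120 mm, 138 mm high, to leave alone. Origin: centre of the underside.
There are look-alikes about, which are no part of the job. What is shaped like the globe but green is not meant.

How it is judged (in metres and radians):
At the end, for the whole second after the job is handed in: The head is turned 83 to 97 degrees clockwise with the pin home in the brass shoe's notch (plunger within 2 mm of fully down), the carriage rests in the camera stop (pointer within 3 mm of the line), and the globe stands upright within 20 mm of the platter's centre (value of joint head between 1.45 and 1.69 rad and value of joint plunger below 0.002 m and horizontal distance between pointer and camera_stop below 0.003 m and velocity of joint carriage between -0.01 and 0.01 m/s and distance between globe and platter below 0.02 m and angle between globe's own z axis and vertical below 0.1 rad); the robot touches nothing.
It fails at once if the globe is tipped by more than 20 degrees (angle between globe's own z axis and vertical above 0.35 rad).
It fails at once if one of the other things on the desk is shoved more than 30 mm (distance of any of vase, lens, brush, mug, bookend from where it was at the start of the episode above 0.03 m).
It also fails if it takes over 67 s, if anything falls off the work surface, if the arm or the gripper's body presses on something with over 40 N, if the wrist force passes 120 N, or if a joint passes its speed limit or range.

## Robot

A 6-joint arm with a two-finger parallel gripper is mounted at the origin on the work surface. World frame = base frame: x ahead of the robot, y to its left, z up, the work surface at z = 0. Lengths are in mm, angles in degrees, forces in N, time in s.
With the tool pointing down it reaches from about 350 to 850 mm from the base axis. Payload 8.1 kg.
Tool frame: the origin (TCP) lies on the centre line of the jaws, within the pads' length; the fingertips stand 19 mm ahead of it and the grasp point (between the pads) is the TCP; z points along the fingers, y is the direction in which the jaws open and shut (so a half turn about z gives the same grasp; the last joint's range is limited). The gripper opens to 85 mm and grips with 20 to 120 N. Pads are 22 mm wide; open, the fingers measure 114 mm over their backs; the gripper's body (76 mm by 85 mm) begins 54 mm behind the grasp point. The pads swing forward as they close: fully open they stand 13 mm farther back than shut.
Start: joints at [69.935, 7.471, 85.268, -0, 87.261, -4.893], TCP at [157.008, 579.098, 250.292] pointing down, gripper open.
Joint ranges: [-169.43, 169.43], [-51.17, 129.36], [1.28, 143.12], [-76.62, 256.62], [0, 156.53], [-152.29, 152.29]. Speed limits (degrees/s): [136.94, 136.94, 159.86, 180, 180, 180].

## Interface

Orientations are given as [roll, pitch, yaw] about the fixed x, y, z axes, in that order (R = Rz(yaw) Ry(pitch) Rx(roll)).
In Python, from bench import r, viewer gives the robot as it stands.
- The arm moves only by the tool carry_out, never from a script. Its argument "commands" is a list that holds one entry, the list of rows, each a list of 7 numbers: the finger opening in mm, from 0 to 85.4, then the shift along the tool's x, y, z in mm, then the turn, a rotation vector about the tool's x, y, z in degrees. A call has 1 to 5 rows; each row is the pose to reach, as a shift and turn from the pose commanded when the call began, along the tool's axes at that moment; what a row does not reach only later rows make up. A row lasts 1/8 s, in which the tool goes at most 62.5 mm and 10.7 degrees, less where a joint would pass 70% of its speed; a pose out of reach is approached as far as the arm can. A call with a gripper value outside its range is refused whole. The fingers move at their own pace and stop on an object; "grip_force" is the grip in N (left out, the last holds). Time passes only in rows, so rows that repeat a pose let the fingers close. It gives the time, the measured TCP pose, the force and the opening at its end, in the units of the state.
- r.sense(): the state, without advancing time (a new reading comes with each control period).
- viewer.snapshot(name): name is "scene" or "side" or "wrist"; returns the picture (480x640x3 uint8, red, green, blue); there is no depth.
- viewer.calibration(name): a dict with "camera_matrix" (3x3 intrinsics, pixels), "rvec" (rotation vector, rad) and "tvec" (3), from world to camera coordinates, as OpenCV has them. Camera axes: x right, y down, z forward; pixel columns grow to the right and rows downward; lengths in mm; the calibration is good to about 2 mm. A picture is of the moment at which its call begins: read the wrist's pose just before it. calibration takes no time and is no camera call; for the wrist camera it gives the pose at the moment of the call.
- r.hand_in(): hands the job in, once; it reports no verdict.
The state is a dict: "time": time; "joint_pos": joint angles; "qd": joint speeds; "joint_efforts": joint torques, N m; "tool_pos": TCP position; "tcp_rot": TCP orientation; "ft_force": force on the tool from outside, world axes, zero at the start; "wrist_torque": the same for the moment, N m; "finger_gap": finger opening in mm.
Only numpy, scipy, OpenCV 4.12 (cv2) and the standard library are available. Lean on these libraries where they do the work, as an engineer would, in place of code of your own. Each camera call takes 0.05 s, during which the arm holds its last target. There are 200 camera calls.

## Working session

There is one attempt and no reset: what is moved stays moved. The work goes in short steps, Python scripts to look and compute and a tool call to move; the robot and the scene stay as the last step left them, time stands still between calls to the robot, and variables do not carry over. Pictures are saved under pics/ and viewed, about 8 in all and at most 12, crops included, and the job is handed in when it is done.

Besides the shell and the picture viewer there is one more tool, called after "Request:" by a JSON object that holds its "fn" and its "kwargs". carry_out: Moves the arm, as the interface text tells. Its arguments: {"type":"object","properties":{"commands":{"type":"array","items":{"type":"array","items":{"type":"array","items":{"type":"number"}}}},"grip_force":{"type":"number"}},"required":["commands"]}

```bash
mkdir -p pics; ls
cat > h.py <<'E'
import numpy as np, cv2
from bench import r, viewer
def cal(n):
    c=viewer.calibration(n); K=np.array(c["camera_matrix"],float); R=cv2.Rodrigues(np.array(c["rvec"],float))[0]; t=np.array(c["tvec"],float).reshape(3); return K,R,t
def proj(n,P):
    K,R,t=cal(n); p=(K@(R@np.atleast_2d(P).T+t[:,None])); return (p[:2]/p[2]).T
def ray(n,uv,z):
    K,R,t=cal(n); C=-R.T@t; d=R.T@np.linalg.inv(K)@np.array([uv[0],uv[1],1.]); return C+d*(z-C[2])/d[2]
def snap(n,f,crop=None,s=1):
    im=viewer.snapshot(n)[:,:,::-1]
    if crop: x0,y0,x1,y1=crop; im=im[y0:y1,x0:x1]
    cv2.imwrite('pics/'+f,cv2.resize(im,None,fx=s,fy=s,interpolation=cv2.INTER_CUBIC))
E
python3 - <<'E'
from h import *
a=viewer.snapshot("scene");b=viewer.snapshot("side")
cv2.imwrite('pics/raw_scene.png',a[:,:,::-1]);cv2.imwrite('pics/raw_side.png',b[:,:,::-1])
cv2.imwrite('pics/scene.png',a[:,:,::-1]);
for n in("scene","side"):
    K,R,t=cal(n);print(n,-R.T@t,K[0,0],R[2])
print(r.sense())
E
```

```text
pics
scene [1468.91376054 -144.30944464  747.43842459] 469.1074956702218 [-0.81952208  0.13042238 -0.55800857]
side [ 250.49829587 -943.96860423  968.77692574] 545.0992888532471 [ 0.19503589  0.72573253 -0.65975245]
{'time': 0.1, 'joint_pos': array([ 6.99341538e+01,  7.51213076e+00,  8.53252341e+01,  5.43032542e-04,
        8.72620085e+01, -4.89268134e+00]), 'qd': array([-0.00583332,  0.07444154, -0.16250298, -0.01408156,  0.06264083,
       -0.07495884]), 'joint_efforts': array([ 7.56416994e-04, -5.70953035e+01, -5.01939762e+01, -2.60504912e-04,
        8.27461045e-03,  5.73434932e-05]), 'tool_pos': array([156.84770242, 578.63667967, 249.31420712]), 'tcp_rot': array([-1.79901035e+02, -9.01591128e-03,  1.64826801e+02]), 'ft_force': array([-0.63686095, -0.23728389, -0.20220539]), 'wrist_torque': array([0.04266029, 0.02574858, 0.04744093]), 'finger_gap': 85.54233604235324}
```

View pics/scene.png

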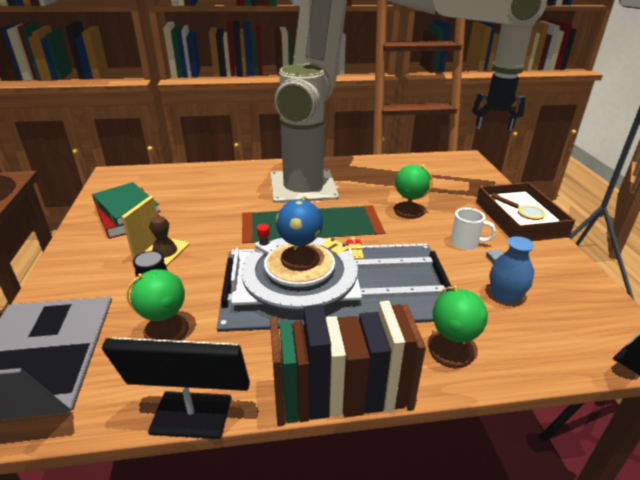

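View pics/raw_side.png

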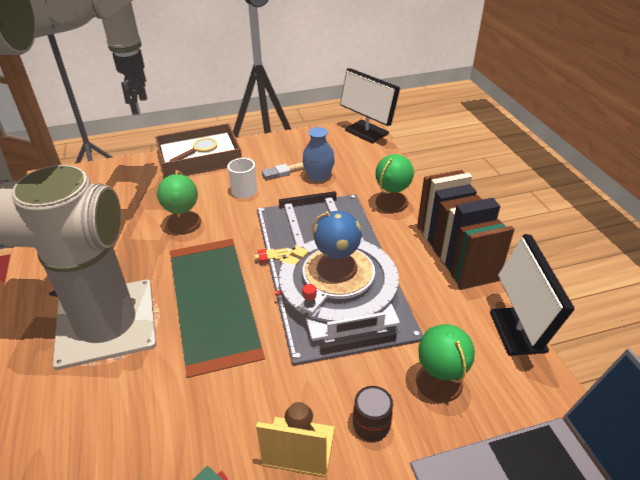

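Scene: the blue globe stands on the platter at (300,222), with the red knob at (263,232) and the red camera-stop tab at about (355,243). Side: globe (338,235), knob (309,292), camera stop (262,256), pointer (279,293). Possible mix-ups for the knob are the red tab (262,256) and the pointer tip (279,293). Green globes at (178,195), (394,174) and (446,352) are look-alikes. I choose the blue globe and the round red cylinder at (309,292), and check them in a crop.

Run:
```python
import cv2
a=cv2.imread('pics/raw_side.png')[185:360,245:425]
cv2.imwrite('pics/c1.png',cv2.resize(a,None,fx=4.4,fy=3.4,interpolation=cv2.INTER_CUBIC) if 0 else cv2.resize(a[:150],None,fx=4,fy=4,interpolation=cv2.INTER_CUBIC))
```

```text
(no output)
```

View pics/c1.png

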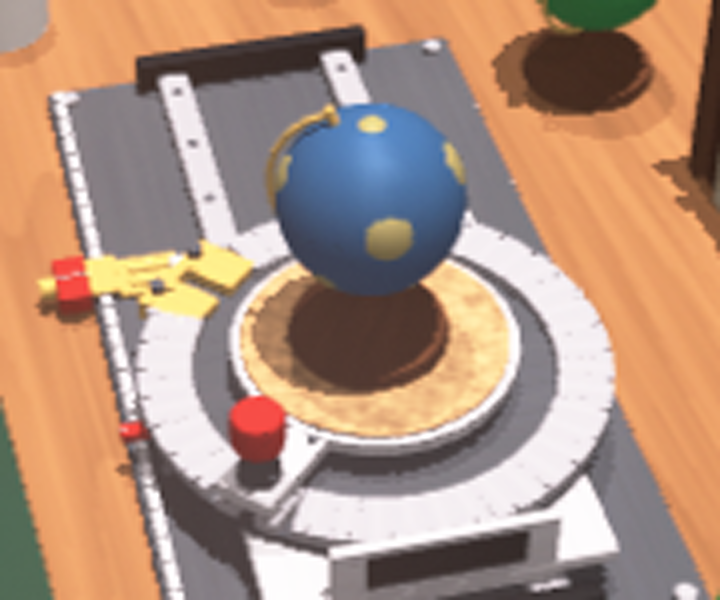

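The crop confirms the blue globe on its cork platter, the red knob with its top at about (309,287), the pointer tip at (275.5,293), and the stop line at (263,252.5).

Run:
```python
from h import *
im=cv2.imread('pics/raw_side.png')
A=ray('side',(259.5,209),12);B=ray('side',(354.5,196),12);C=ray('side',(418.5,333),12)
for n,p in zip('ABC',(A,B,C)):print(n,p)
print(np.hypot(*(A-B)[:2]),np.hypot(*(B-C)[:2]),np.degrees(np.arctan2(*(B-C)[:2])),np.degrees(np.arctan2(*(B-A)[1::-1])))
k=ray('side',(309.3,287),124);ks=ray('scene',(263,228),124)
pt=ray('side',(275.5,293),38);cs=ray('side',(263,252.5),24);pl=None
print('knob',k,ks,'pt',pt,'cs',cs)
# platter centre: cork ellipse in crop x 232..518,y245..438
print('cork',ray('side',(245+375/4,185+341/4),80), 'scene cork',ray('scene',(299.5,264),80))
from scipy.optimize import least_squares
def W(p,q): 
    c,s=np.cos(p[2]),np.sin(p[2]);q=np.array(q,float);return np.c_[p[0]+c*q[:,0]-s*q[:,1],p[1]+s*q[:,0]+c*q[:,1],q[:,2]]
e=125*np.sqrt(.5)
M=[[-150,280,12],[150,280,12],[150,-280,12],[-e,-90-e,124],[0,-90,80]]
uv=np.array([[259.5,209],[354.5,196],[418.5,333],[309.3,287],[338.7,270.2]])
f=lambda p:(proj('side',W(p,M))-uv).ravel()
s=least_squares(f,[600,0,0]);p=s.x;print(p[:2],np.degrees(p[2]),s.fun.reshape(-1,2).round(1))
L=lambda P:(np.array([[np.cos(p[2]),np.sin(p[2])],[-np.sin(p[2]),np.cos(p[2])]])@(P[:2]-p[:2]))
print('local',L(pt),L(cs),L(k),'knob w',W(p,[M[3],M[4],[0,-90+90,0]]))
```

```text
A [430.88182245 301.62781077  12.        ]
B [712.40946384 279.49058188  12.        ]
C [ 677.9253535  -250.32744436   12.        ]
282.3966532569193 530.9390688076923 3.7239409579697917 -4.49606047108584
knob [ 456.03827987 -146.96720813  124.        ] [ 459.94125992 -147.73255373  124.        ] pt [395.52572739 -61.47971662  38.        ] cs [399.39701062 102.09546118  24.        ]
cork [547.5290527  -73.09329004  80.        ] scene cork [563.13677544 -67.02048172  80.        ]
[553.20882784  25.82655078] -4.124722247960245 [[-3.4 -2.4]
 [ 1.7 -3.4]
 [ 4.6  4.2]
 [-1.9 -0. ]
 [-1.5 -2.5]]
local [-150.99492668  -98.42193156] [-158.89927632   65.00801331] [ -84.49018266 -179.33546093] knob w [[ 452.21833554 -145.74216152  124.        ]
 [ 546.73532422  -63.94033482   80.        ]
 [ 553.20882784   25.82655078    0.        ]]
```

Request:
{"fn": "carry_out", "kwargs": {"commands": [[[85,-45,-35,-16,0,0,7.4],[85,-90,-70,-32,0,0,14.8],[85,-135,-105,-48,0,0,22.2],[85,-180,-140,-64,0,0,29.6],[85,-227,-176,-80,0,0,37]]]}}

```text
time: 0.72
tool_pos: [330.6, 348.2, 330.5]
tcp_rot: [-180.0, 0.0, 127.6]
ft_force: [0.6, 0.5, -0.0]
finger_gap: 84.4
```

Request:
{"fn": "carry_out", "kwargs": {"commands": [[[85,-52,-15,0,0,0,7.4],[85,-104,-30,0,0,0,14.8],[85,-156,-45,0,0,0,22.2],[85,-208,-60,0,0,0,29.6],[85,-259,-74,0,0,0,37]]]}}

```text
time: 1.35
tool_pos: [430.6, 98.1, 330.0]
tcp_rot: [-180.0, -0.0, 90.6]
ft_force: [1.6, -0.0, 0.2]
finger_gap: 84.7
```

Request:
{"fn": "carry_out", "kwargs": {"commands": [[[85,-50,5,0,0,0,7.2],[85,-100,10,0,0,0,14.4],[85,-150,14,0,0,0,21.6],[85,-200,19,0,0,0,28.8],[85,-247,23,0,0,0,36]]]}}

```text
time: 1.98
tool_pos: [456.7, -148.5, 329.9]
tcp_rot: [-180.0, 0.0, 54.6]
ft_force: [0.9, 0.8, 0.7]
finger_gap: 85.2
```

Request:
{"fn": "carry_out", "kwargs": {"commands": [[[85,0,0,0,0,0,0],[85,0,0,0,0,0,0]]]}}

```text
time: 2.22
tool_pos: [456.8, -146.6, 329.9]
tcp_rot: [-179.9, -0.0, 54.8]
ft_force: [-0.0, -0.1, 0.2]
finger_gap: 84.8
```

Run:
```python
from h import *
s=r.sense();print(s['time'],s['tool_pos'],s['tcp_rot'],s['joint_pos'])
K,R,t=cal('wrist');print(-R.T@t,R[2],K[0,0])
print(proj('wrist',[[457,-147,124],[552,-65,80]]))
np.savez('pics/w1.npz',K=K,R=R,t=t)
snap('wrist','w1.png')
```

```text
2.225 [ 456.76342145 -146.59251592  329.85195596] [-1.79934510e+02 -8.88901491e-03  5.48368723e+01] [-2.39358580e+01 -1.24346251e+01  9.63804534e+01  2.15928439e-02
  9.61166775e+01  1.12295537e+01]
[503.84823103 -81.7126198  453.93497417] [-0.18152395 -0.25421379 -0.94996021] 335.37201952525777
[[323.42623155 213.01052413]
 [353.32308878  86.50664196]]
```

View pics/w1.png

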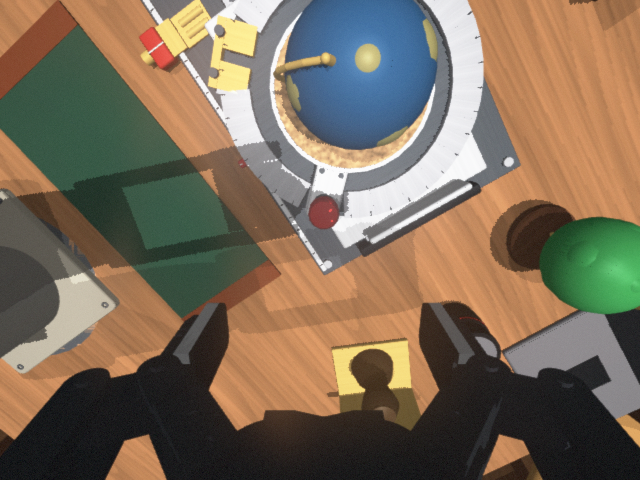

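The knob is at (323,211), within 2 px of the prediction. The pointer is at (242,163), the stop line at (157,47), and the bookend at (372,375).

Run:
```python
from h import *
for n,uv,z in [('knob',(323,211),122),('pt',(241,163.5),38),('cs',(157,47),24),('cornerNL',(327,266),12),('cornerNR',(508,162),12),('book',(372,360),110),('pushL',(362,251),80),('pushR',(478,187),80)]:
    print(n,ray('wrist',uv,z).round(1))
for n,uv,z in [('book',(295,470),0),('lens',(372,425),0),('mug',(244,190),0)]: print(n,ray('side',uv,z).round(0))
```

```text
knob [ 457.7 -145.   122. ]
pt [398.5 -55.5  38. ]
cs [399.6 100.7  24. ]
cornerNL [ 400.9 -235.1   12. ]
cornerNR [ 674.7 -250.4   12. ]
book [ 397.6 -334.6  110. ]
pushL [ 461.8 -219.5   80. ]
pushR [ 609.2 -230.1   80. ]
book [ 335. -471.    0.]
lens [ 502. -426.    0.]
mug [407. 425.   0.]
```

Request:
{"fn": "carry_out", "kwargs": {"commands": [[[85,1.6,-0.3,50,0,0,0],[85,1.6,-0.3,100,0,0,0],[85,1.6,-0.3,150,0,0,0],[85,1.6,-0.3,190,0,0,0],[85,1.6,-0.3,215,0,0,0]]], "grip_force": 60}}

```text
time: 2.9
tool_pos: [456.6, -143.4, 113.0]
tcp_rot: [-179.8, 0.0, 55.0]
ft_force: [0.0, 0.4, -0.6]
finger_gap: 84.9
```

Request:
{"fn": "carry_out", "kwargs": {"commands": [[[50,0,0,0,0,0,0],[40,0,0,0,0,0,0],[28,0,0,0,0,0,0],[28,0,0,0,0,0,0],[28,0,0,0,0,0,0]]], "grip_force": 60}}

```text
time: 3.52
tool_pos: [458.8, -145.6, 117.3]
tcp_rot: [179.8, -0.0, 54.8]
ft_force: [-0.9, 1.2, 4.3]
finger_gap: 29.9
```

Request:
{"fn": "carry_out", "kwargs": {"commands": [[[20,0,0,0,0,0,0],[20,0,0,0,0,0,0]]], "grip_force": 60}}

```text
time: 3.78
tool_pos: [458.8, -145.6, 117.4]
tcp_rot: [179.8, -0.0, 54.8]
ft_force: [-1.7, 1.4, 7.0]
finger_gap: 29.9
```

Request:
{"fn": "carry_out", "kwargs": {"commands": [[[20,0,0,-4,0,0,0],[20,0,0,-8,0,0,0],[20,0,0,-11,0,0,0],[20,0,0,-11,0,0,0]]]}}

```text
time: 4.28
tool_pos: [458.2, -144.9, 126.2]
tcp_rot: [180.0, -0.1, 54.8]
ft_force: [6.8, 1.2, -10.9]
finger_gap: 30.3
```

Request:
{"fn": "carry_out", "kwargs": {"commands": [[[20,0,0,-2,0,0,0],[20,3.1,-10.5,-2,0,0,5],[20,7,-20.6,-2,0,0,10],[20,11.9,-30.4,-2,0,0,15],[20,17.6,-39.7,-2,0,0,20]]]}}

```text
time: 4.9
tool_pos: [436.1, -108.0, 128.3]
tcp_rot: [179.9, -0.1, 34.6]
ft_force: [9.6, -1.9, -12.6]
finger_gap: 29.8
```

Request:
{"fn": "carry_out", "kwargs": {"commands": [[[20,4.1,-10.3,0,0,0,5],[20,8.5,-20.2,0,0,0,10],[20,13.4,-30,0,0,0,15],[20,19.1,-39.3,0,0,0,20],[20,25.6,-48.1,0,0,0,25]]]}}

```text
time: 5.52
tool_pos: [428.9, -54.7, 127.9]
tcp_rot: [179.9, -0.0, 9.6]
ft_force: [6.4, -7.2, -12.2]
finger_gap: 30.1
```

Request:
{"fn": "carry_out", "kwargs": {"commands": [[[20,3.1,-10.5,0,0,0,5],[20,7,-20.6,0,0,0,10],[20,11.9,-30.4,0,0,0,15],[20,17.6,-39.7,0,0,0,20],[20,24,-48.5,0,0,0,25]]]}}

```text
time: 6.15
tool_pos: [444.3, -3.6, 127.8]
tcp_rot: [179.8, -0.1, -15.4]
ft_force: [5.4, -10.9, -12.9]
finger_gap: 30.1
```

Request:
{"fn": "carry_out", "kwargs": {"commands": [[[20,3.1,-10.5,0,0,0,5],[20,7,-20.6,0,0,0,10],[38,7,-20.6,4,0,0,10],[38,7,-20.6,8,0,0,10],[38,7,-20.6,8,0,0,10]]]}}

```text
time: 6.78
tool_pos: [456.2, 16.0, 120.2]
tcp_rot: [-180.0, 0.0, -25.1]
ft_force: [0.5, 0.3, -0.3]
finger_gap: 38.3
```

Request:
{"fn": "carry_out", "kwargs": {"commands": [[[38,0.5,-2.1,0,0,0,1],[38,1.1,-4.2,0,0,0,2],[38,1.7,-6.3,0,0,0,3],[38,2.4,-8.4,0,0,0,4],[38,3.1,-10.5,0,0,0,5]]]}}

```text
time: 7.4
tool_pos: [463.8, 24.3, 120.3]
tcp_rot: [180.0, -0.0, -30.2]
ft_force: [-1.0, -1.4, -0.2]
finger_gap: 38.3
```

Request:
{"fn": "carry_out", "kwargs": {"commands": [[[38,0.3,-1,0,0,0,0.5],[38,0.5,-2.1,0,0,0,1],[38,0.8,-3.2,0,0,0,1.5],[38,1.1,-4.2,0,0,0,2]]]}}

```text
time: 7.9
tool_pos: [467.0, 27.5, 120.4]
tcp_rot: [-180.0, -0.0, -32.2]
ft_force: [0.5, 0.1, 0.7]
finger_gap: 38.0
```

Request:
{"fn": "carry_out", "kwargs": {"commands": [[[38,0.3,-1,0,0,0,0.5],[38,0.5,-2.1,0,0,0,1],[38,0.8,-3.2,0,0,0,1.5],[38,1.1,-4.2,0,0,0,2]]]}}

```text
time: 8.4
tool_pos: [470.0, 30.3, 120.3]
tcp_rot: [-180.0, -0.0, -34.2]
ft_force: [0.0, -0.3, 1.1]
finger_gap: 37.9
```

Request:
{"fn": "carry_out", "kwargs": {"commands": [[[38,0.3,-1,0,0,0,0.5],[38,0.5,-2.1,0,0,0,1]]]}}

```text
time: 8.65
tool_pos: [471.5, 31.6, 120.3]
tcp_rot: [180.0, -0.0, -35.2]
ft_force: [-0.4, -1.4, -0.7]
finger_gap: 37.4
```

Run:
```python
from h import *
print(r.sense()['tool_pos'],proj('wrist',[[471.5,31.6,124],[471.5,31.6,131]]))
snap('wrist','w2.png')
```

```text
[471.53558078  31.57822828 120.293508  ] [[323.24888149 334.18121814]
 [323.24116071 344.43924127]]
```

View pics/w2.png

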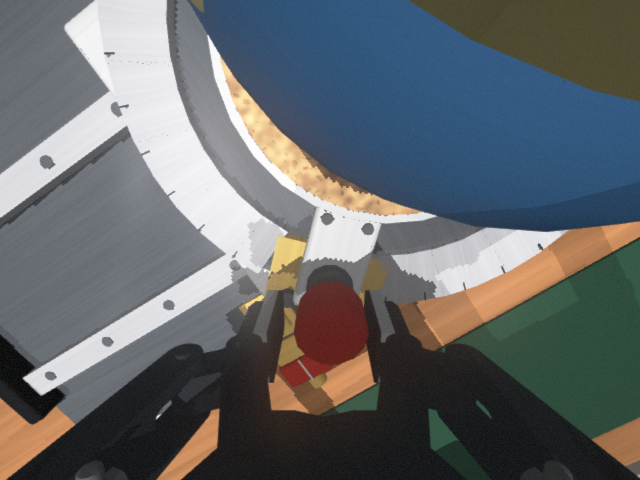

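The knob, at about (332,325), rests on the trailing (right) pad. The brass shoe lies beneath it and the red stop tab is at (303,370). I keep pushing and feel for the lock.

Request:
{"fn": "carry_out", "kwargs": {"commands": [[[38,0.3,-1,0,0,0,0.5],[38,0.5,-2.1,0,0,0,1],[38,0.5,-2.1,0,0,0,1]]]}}

```text
time: 9.07
tool_pos: [473.1, 33.0, 120.3]
tcp_rot: [180.0, -0.0, -36.2]
ft_force: [-0.6, -1.9, 0.1]
finger_gap: 38.1
```

Request:
{"fn": "carry_out", "kwargs": {"commands": [[[38,0.3,-1,0,0,0,0.5],[38,0.5,-2.1,0,0,0,1],[38,0.5,-2.1,0,0,0,1]]]}}

```text
time: 9.45
tool_pos: [473.9, 34.0, 120.2]
tcp_rot: [179.9, 0.1, -37.2]
ft_force: [-6.3, -5.3, 5.0]
finger_gap: 37.9
```

Request:
{"fn": "carry_out", "kwargs": {"commands": [[[38,0.3,-1,0,0,0,0.5],[38,0.3,-1,0,0,0,0.5]]]}}

```text
time: 9.7
tool_pos: [474.1, 34.2, 120.1]
tcp_rot: [179.8, 0.1, -37.7]
ft_force: [-10.3, -7.9, 7.1]
finger_gap: 38.1
```

Locked: 13 N without movement. I let go and rise straight up.

Request:
{"fn": "carry_out", "kwargs": {"commands": [[[38,-0.5,3,0,0,0,0],[85,-0.5,3,0,0,0,0],[85,-0.5,3,0,0,0,0],[85,-0.5,3,-40,0,0,0],[85,-0.5,3,-100,0,0,0]]]}}

```text
time: 10.32
tool_pos: [471.8, 33.4, 219.3]
tcp_rot: [179.9, 0.2, -37.7]
ft_force: [1.7, -0.7, 0.3]
finger_gap: 84.9
```

Request:
{"fn": "carry_out", "kwargs": {"commands": [[[85,0,0,-60,0,0,0],[85,0,0,-100,0,0,0],[85,0,0,-100,0,0,0]]]}}

```text
time: 10.7
tool_pos: [475.3, 33.2, 324.9]
tcp_rot: [-179.7, -0.4, -37.7]
ft_force: [-0.7, -0.3, -0.2]
finger_gap: 84.9
```

Run:
```python
from h import *
s=r.sense();print(s['tool_pos'],s['tcp_rot'],s['joint_pos'])
for z in(124,131):print(proj('wrist',[[471,31,z]]),proj('side',[[471,31,z]]),proj('scene',[[471,31,z]]))
print('green',ray('side',(438,385),0))
a=viewer.snapshot('wrist')[:,:,::-1];b=viewer.snapshot('side')[:,:,::-1]
cv2.imwrite('pics/w3.png',a);cv2.imwrite('pics/s3.png',b)
def red(im):
    h=cv2.cvtColor(im,cv2.COLOR_BGR2HSV);m=(((h[:,:,0]<6)|(h[:,:,0]>174))&(h[:,:,1]>190)&(h[:,:,2]>70)).astype('uint8')
    n,l,st,c=cv2.connectedComponentsWithStats(m)
    return [(st[i],c[i].round(1)) for i in range(1,n) if st[i][4]>8]
for x in red(b): print(x)
cv2.imwrite('pics/v3.png',np.hstack([cv2.resize(a,(480,360)),cv2.resize(b[200:360,240:400],(320,320),interpolation=cv2.INTER_CUBIC)[:, :].copy() if 0 else cv2.copyMakeBorder(cv2.resize(b[200:360,240:400],(320,320),interpolation=cv2.INTER_CUBIC),0,40,0,0,cv2.BORDER_CONSTANT)]))
```

```text
[475.3160981   33.24041796 324.85582942] [-179.72184443   -0.36271562  -37.65979833] [-2.17994711e+00 -1.34465641e+01  9.77573941e+01  1.60512583e-02
  9.52323584e+01  1.25480498e+02]
[[328.82739728 217.90370656]] [[295.17664597 234.70583259]] [[334.182381   225.71956394]]
[[328.90066677 219.66500498]] [[295.06264378 232.47220434]] [[334.24731171 223.35773789]]
green [ 664.63970493 -379.88790548    0.        ]
```

View pics/v3.png

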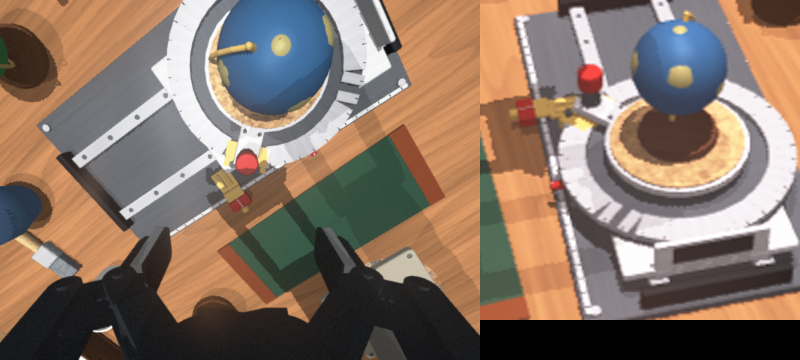

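The globe is upright. The knob top in the side view is at about (295,235), against 234.7 predicted for home and 232.5 for riding. The pointer is unmoved at (277.5,292.5). Next is the push plate.

Request:
{"fn": "carry_out", "kwargs": {"commands": [[[50,17,33,0,0,0,-10],[30,34,66,0,0,0,-20],[0,51,100,0,0,0,-30],[0,68,133,0,0,0,-40],[0,84,166,0,0,0,-50]]]}}

```text
time: 11.42
tool_pos: [437.4, -150.4, 317.9]
tcp_rot: [-179.9, 0.2, 12.7]
ft_force: [0.3, 0.3, 0.2]
finger_gap: -0.1
```

Request:
{"fn": "carry_out", "kwargs": {"commands": [[[0,14,27,0,0,0,-10],[0,28,54,0,0,0,-20],[0,42,81,20,0,0,-30],[0,56,108,50,0,0,-40],[0,68,136,80,0,0,-50]]]}}

```text
time: 12.05
tool_pos: [533.7, -268.1, 236.9]
tcp_rot: [-179.8, -0.0, 62.7]
ft_force: [0.3, -0.2, 0.2]
finger_gap: 0.0
```

Request:
{"fn": "carry_out", "kwargs": {"commands": [[[0,0,0,30,0,0,-8],[0,0,0,60,0,0,-16],[0,0,0,90,0,0,-23.7],[0,0,0,120,0,0,-23.7]]]}}

```text
time: 12.55
tool_pos: [532.4, -267.0, 116.7]
tcp_rot: [-179.8, -0.1, 86.1]
ft_force: [0.2, 0.1, -1.0]
finger_gap: 0.0
```

Run:
```python
from h import *
s=r.sense();print(s['time'],s['tool_pos'],s['tcp_rot'],s['ft_force'],s['finger_gap'],s['joint_pos'])
snap('wrist','w4.png')
```

```text
12.55 [ 532.42958384 -266.97741911  116.72971759] [-1.79806968e+02 -1.09693015e-01  8.61447018e+01] [ 0.244266    0.07636557 -1.04883717] 0.011552127614410728 [-3.15662648e+01  1.27342450e+01  9.36939445e+01  7.65349738e-03
  7.37937108e+01 -2.77133017e+01]
```

View pics/w4.png

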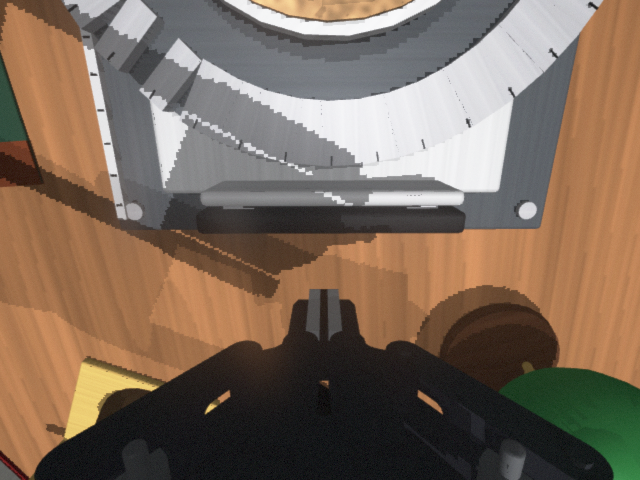

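The plate spans columns 203–463 (centre 333) and the closed fingers at 325 face its middle. I go down, then push along the rail.

Request:
{"fn": "carry_out", "kwargs": {"commands": [[[0,0,0,25,0,0,0],[0,0,0,48,0,0,0],[0,10,0,48,0,0,0],[0,18,0,48,0,0,0],[0,24,0,48,0,0,0]]]}}

```text
time: 13.22
tool_pos: [536.3, -243.6, 73.6]
tcp_rot: [179.9, 0.0, 86.1]
ft_force: [-0.0, -0.1, 1.0]
finger_gap: -0.4
```

Request:
{"fn": "carry_out", "kwargs": {"commands": [[[0,2,0,0,0,0,0],[0,4,0,0,0,0,0],[0,6,0,0,0,0,0],[0,8,0,0,0,0,0],[0,10,0,0,0,0,0]]]}}

```text
time: 13.85
tool_pos: [536.2, -234.0, 72.2]
tcp_rot: [-180.0, -0.0, 86.0]
ft_force: [0.8, 0.9, 0.4]
finger_gap: -0.2
```

Request:
{"fn": "carry_out", "kwargs": {"commands": [[[0,2,0,0,0,0,0],[0,4,0,0,0,0,0],[0,6,0,0,0,0,0],[0,8,0,0,0,0,0],[0,10,0,0,0,0,0]]]}}

```text
time: 14.48
tool_pos: [536.8, -224.3, 72.2]
tcp_rot: [-180.0, -0.0, 86.0]
ft_force: [0.1, -0.2, 0.3]
finger_gap: 0.1
```

Request:
{"fn": "carry_out", "kwargs": {"commands": [[[0,2,0,0,0,0,0],[0,4,0,0,0,0,0],[0,6,0,0,0,0,0],[0,7,0,0,0,0,0],[0,8,0,0,0,0,0]]]}}

```text
time: 15.1
tool_pos: [537.5, -216.1, 72.3]
tcp_rot: [-180.0, 0.0, 86.0]
ft_force: [0.4, -0.8, -1.1]
finger_gap: -0.0
```

Request:
{"fn": "carry_out", "kwargs": {"commands": [[[0,2,0,0,0,0,0],[0,4,0,0,0,0,0],[0,6,0,0,0,0,0],[0,8,0,0,0,0,0]]]}}

```text
time: 15.6
tool_pos: [538.0, -208.0, 72.3]
tcp_rot: [-180.0, 0.0, 86.0]
ft_force: [-0.9, -1.1, -0.7]
finger_gap: -0.3
```

Run:
```python
from h import *
a=viewer.snapshot('wrist')[:,:,::-1];b=viewer.snapshot('side')[:,:,::-1]
cv2.imwrite('pics/v5.png',np.hstack([cv2.resize(a,(400,300)),cv2.resize(b[220:370,240:440],(400,300),interpolation=cv2.INTER_CUBIC)]))
```

```text
(no output)
```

View pics/v5.png

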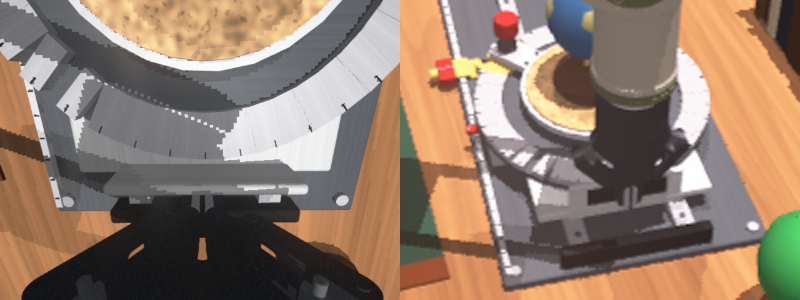

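The fingers touch the plate, and the carriage has already left the park stop. The pointer is now at side (276.5,284), so I measure the rest.

Run:
```python
from h import *
b=viewer.snapshot('side')[:,:,::-1]
h=cv2.cvtColor(b,cv2.COLOR_BGR2HSV);m=(((h[:,:,0]<8)|(h[:,:,0]>172))&(h[:,:,1]>150)&(h[:,:,2]>60)).astype('uint8')
n,l,st,c=cv2.connectedComponentsWithStats(m[220:320,240:330])
for i in range(1,n):
    if st[i][4]>4: print(st[i],c[i]+[240,220])
d=np.array([.0715,.9974])
p=ray('side',(276.5,284),38);q=ray('side',(263,252.5),24);print(p,q,(q-p)[:2]@d, r.sense()['tool_pos'])
p0=ray('side',(277.5,292.5),38);print((p-p0)[:2]@d)
```

```text
[ 47   6  12  13 133] [292.46616541 231.85714286]
[ 18  29  10  14 103] [262.52427184 255.81553398]
[33 63  6  4 15] [275.93333333 284.46666667]
[404.54115334 -33.24433167  38.        ] [399.39701062 102.09546118  24.        ] 134.62010318266957 [ 538.15574459 -207.76828208   72.3120531 ]
28.254654749369998
```

Request:
{"fn": "carry_out", "kwargs": {"commands": [[[0,5,0,0,0,0,0],[0,13,0,0,0,0,0],[0,25,0,0,0,0,0],[0,37,0,0,0,0,0],[0,49,0,0,0,0,0]]]}}

```text
time: 16.38
tool_pos: [541.4, -158.2, 72.3]
tcp_rot: [-180.0, -0.0, 86.0]
ft_force: [-2.0, -2.4, 1.4]
finger_gap: 0.1
```

Request:
{"fn": "carry_out", "kwargs": {"commands": [[[0,12,0,0,0,0,0],[0,24,0,0,0,0,0],[0,36,0,0,0,0,0],[0,44,0,0,0,0,0],[0,50,0,0,0,0,0]]]}}

```text
time: 17.0
tool_pos: [545.1, -108.8, 72.3]
tcp_rot: [180.0, 0.0, 86.0]
ft_force: [-0.8, -2.5, -1.1]
finger_gap: -0.0
```

```bash
cat > m.py <<'E'
from h import *
b=viewer.snapshot('side')[:,:,::-1];cv2.imwrite('pics/last.png',b)
h=cv2.cvtColor(b,cv2.COLOR_BGR2HSV);m=(((h[:,:,0]<8)|(h[:,:,0]>172))&(h[:,:,1]>150)&(h[:,:,2]>60)).astype('uint8')
n,l,st,c=cv2.connectedComponentsWithStats(m[200:320,240:330])
for i in range(1,n):
    if st[i][4]>3: print(st[i]+[240,200,0,0,0],c[i]+[240,200])
d=np.array([.0715,.9974]);q=ray('side',(263,252.5),24)
for u in [276.5,274,272,270]:
  pass
print(r.sense()['tool_pos'],r.sense()['ft_force'])
# expected pointer px when level with stop (pointer tip ~1.0 mm from edge along rail)
tip=ray('side',(275.5,293),38)[:2];s=(q[:2]-tip)@d
for k in(-20,-10,0,10): print(k,proj('side',[[*(tip+d*(s+k)),38]]).round(1))
E
python3 m.py
```

```text
[280 201  12  14 130] [285.30769231 207.56153846]
[258 249  15  14 118] [263.44067797 256.00847458]
[ 545.0998509  -108.25007997   72.23323782] [ 0.92550593  0.82410718 -0.41769901]
-20 [[266.7 253.1]]
-10 [[266.2 250.5]]
0 [[265.6 248. ]]
10 [[265.  245.5]]
```

Request:
{"fn": "carry_out", "kwargs": {"commands": [[[0,4,0,0,0,0,0],[0,8,0,0,0,0,0],[0,12,0,0,0,0,0],[0,15,0,0,0,0,0],[0,17,0,0,0,0,0]]]}}

```text
time: 17.68
tool_pos: [546.1, -92.2, 72.3]
tcp_rot: [-180.0, -0.0, 86.0]
ft_force: [0.5, -1.8, -0.4]
finger_gap: 0.3
```

Request:
{"fn": "carry_out", "kwargs": {"commands": [[[0,1.5,0,0,0,0,0],[0,3,0,0,0,0,0],[0,4.5,0,0,0,0,0],[0,6,0,0,0,0,0]]]}}

```text
time: 18.18
tool_pos: [546.3, -88.8, 72.4]
tcp_rot: [180.0, 0.2, 86.0]
ft_force: [-1.5, -15.2, -2.4]
finger_gap: -0.2
```

Request:
{"fn": "carry_out", "kwargs": {"commands": [[[0,1,0,0,0,0,0],[0,2,0,0,0,0,0],[0,3,0,0,0,0,0],[0,4,0,0,0,0,0]]]}}

```text
time: 18.68
tool_pos: [546.7, -82.3, 72.3]
tcp_rot: [-180.0, -0.0, 86.0]
ft_force: [-0.3, 0.2, 0.2]
finger_gap: 0.1
```

It took 15 N, then dropped to 0: the click. I back away and look.

Request:
{"fn": "carry_out", "kwargs": {"commands": [[[0,-15,0,0,0,0,0],[0,-40,0,0,0,0,0],[0,-70,0,0,0,0,0],[0,-100,0,-20,0,0,0],[0,-130,0,-60,0,0,0]]]}}

```text
time: 19.3
tool_pos: [535.9, -212.9, 130.7]
tcp_rot: [-179.8, -0.1, 86.0]
ft_force: [0.5, 0.1, -0.1]
finger_gap: 0.1
```

Request:
{"fn": "carry_out", "kwargs": {"commands": [[[0,0,0,-60,0,0,0],[0,0,0,-120,0,0,0],[0,0,0,-180,0,0,0]]]}}

```text
time: 19.68
tool_pos: [537.3, -212.8, 314.3]
tcp_rot: [180.0, -0.0, 86.0]
ft_force: [1.4, -0.3, -0.2]
finger_gap: 0.2
```

```bash
python3 m.py
python3 - <<'E'
from h import *
a=cv2.imread('pics/last.png');s=viewer.snapshot('scene')[:,:,::-1]
cv2.imwrite('pics/sc_last.png',s)
cv2.imwrite('pics/v6.png',np.hstack([cv2.resize(a[195:315,230:350],(480,480),interpolation=cv2.INTER_CUBIC),cv2.resize(s[200:320,270:350],(320,480),interpolation=cv2.INTER_CUBIC)]))
E
```

```text
[278 200  12   8  79] [283.40506329 203.        ]
[258 248  13  15 113] [263.17699115 254.92035398]
[ 539.68485703 -213.90976287  324.60562636] [0.03831989 0.54651551 8.19063436]
-20 [[266.7 253.1]]
-10 [[266.2 250.5]]
0 [[265.6 248. ]]
10 [[265.  245.5]]
```

View pics/v6.png

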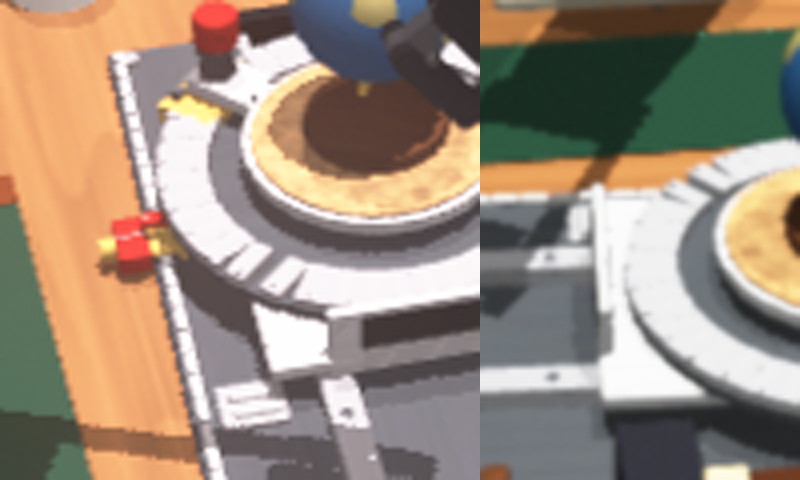

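Request:
{"fn": "carry_out", "kwargs": {"commands": [[[0,40,-32,0,0,0,0],[0,90,-65,0,0,0,0],[0,140,-100,0,0,0,0],[0,190,-135,0,0,0,0],[0,232,-165,0,0,0,0]]]}}

```text
time: 20.4
tool_pos: [388.1, 31.9, 312.2]
tcp_rot: [180.0, -0.0, 86.0]
ft_force: [-0.1, 0.0, 0.4]
finger_gap: -0.1
```

Request:
{"fn": "carry_out", "kwargs": {"commands": [[[0,0,0,0,0,0,0],[0,0,0,0,0,0,0],[0,0,0,0,0,0,0]]]}}

```text
time: 20.78
tool_pos: [389.7, 29.8, 312.2]
tcp_rot: [-180.0, 0.0, 85.9]
ft_force: [-0.4, 0.1, 0.2]
finger_gap: -0.1
```

Run:
```python
from h import *
print(r.sense()['tool_pos'],proj('wrist',[[400,101,24],[400,101,38],[480,187,124]]))
a=viewer.snapshot('wrist')[:,:,::-1];cv2.imwrite('pics/w7.png',a)
h=cv2.cvtColor(a,cv2.COLOR_BGR2HSV);m=(((h[:,:,0]<8)|(h[:,:,0]>172))&(h[:,:,1]>150)&(h[:,:,2]>60)).astype('uint8')
n,l,st,c=cv2.connectedComponentsWithStats(m)
for i in range(1,n):
    if st[i][4]>15: print(st[i],c[i].round(1))
u,v=proj('wrist',[[400,101,30]])[0].astype(int);u=min(max(u,60),580);v=min(max(v,60),420)
cv2.imwrite('pics/v7.png',np.hstack([cv2.resize(a,(420,315)),cv2.resize(a[v-42:v+42,u-50:u+50],(375,315),interpolation=cv2.INTER_CUBIC)]))
print(u,v)
```

```text
[389.65897117  29.78449977 312.15492822] [[327.59668361 136.38212801]
 [327.7297514  136.63186551]
 [420.79052145  20.26897488]]
[ 399    0   40   48 1349] [419.3  21.9]
[317 120  18  16 134] [323.1 126.7]
[318 138  25  16 240] [326.1 146. ]
327 136
```

View pics/v7.png

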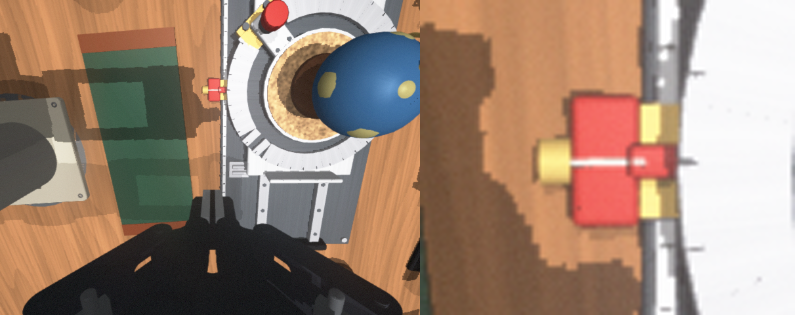

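The pointer lies exactly on the white line of the red tab (crop (655,160)), and the globe stands on the cork. As a last check I triangulate the knob's height, start against now, to confirm the pin is home.

Run:
```python
from h import *
w=np.load('pics/w1.npz')
def blob(a,box):
    x0,y0,x1,y1=box;h=cv2.cvtColor(a[y0:y1,x0:x1],cv2.COLOR_BGR2HSV);m=(((h[:,:,0]<8)|(h[:,:,0]>172))&(h[:,:,1]>150)&(h[:,:,2]>60)).astype('uint8')
    n,l,st,c=cv2.connectedComponentsWithStats(m);i=1+np.argmax(st[1:,4]);print(st[i]);return c[i]+[x0,y0]
def tri(c1,u1,c2,u2):
    P=[c[0]@np.c_[c[1],c[2]] for c in(c1,c2)];X=cv2.triangulatePoints(P[0],P[1],np.array(u1,float).reshape(2,1),np.array(u2,float).reshape(2,1));return (X[:3]/X[3]).ravel()
b=viewer.snapshot('side')[:,:,::-1]; sc=viewer.snapshot('scene')[:,:,::-1]
S=cal('side');I=cv2.imread
print('start',tri((w['K'],w['R'],w['t']),blob(I('pics/w1.png'),(295,185,350,235)),S,blob(I('pics/raw_side.png'),(295,275,325,310))))
print('now',tri(cal('wrist'),blob(I('pics/w7.png'),(385,0,450,60)),S,blob(b,(270,185,300,225))))
print('before slide, side/scene start',tri(cal('scene'),blob(I('pics/scene.png'),(250,220,275,245)),S,blob(I('pics/raw_side.png'),(295,275,325,310))))
print('side/scene now',tri(cal('scene'),blob(sc,(340,185,420,235)),S,blob(b,(270,185,300,225))))
```

```text
[34 24  3  3  7]
[  8   9  13  16 165]
start [ 457.30649809 -148.86312486  112.71093338]
[  14    0   40   48 1349]
[  8  10  12  13 130]
now [480.46304311 189.67819593 110.06351849]
[  7   4  12  14 151]
[  8   9  13  16 165]
before slide, side/scene start [ 454.92518475 -149.20500986  113.90684574]
[52 36  9 14 91]
[  8  10  12  13 130]
side/scene now [479.38953736 190.11707129 110.91101248]
```

```bash
python3 -c "
from h import *
print(r.hand_in(), r.sense()['time'])"
```

```text
the job is handed in; nothing more can be done
the job is handed in; nothing more can be done
```

The globe is set up for its next photograph and the job is handed in, at about 21 s of the 67 s allowed; no verdict was reported.

**What I did:** I lifted the plunger knob about 11 mm and turned the head clockwise to about 80°. Then I loosened the jaws so the pin rode on the ring, and pushed the knob on until the pin locked at roughly 90°. After that I slid the carriage by its push plate until it clicked into the camera stop.

**Last checks:**
- **Pin:** the head held against 13 N without moving. The knob's height, from two camera pairs, is 110–111 mm now and 113–114 mm at the start. A pin still riding on the ring would read about 7 mm higher, so it is home.
- **Carriage:** the push took 15 N and then dropped to zero, and the wrist view shows the pointer on the white line.
- **Globe:** it stands upright near the middle of the cork. I judged this by eye, not by measurement.
- **Other things on the desk:** I felt no contact with them, but did not measure their positions again.

**What disagreed:**
- **Distance to the stop:** my early camera estimates were 156 and 163 mm, so I relied on the click and the mark.
- **Leaving the park stop:** I felt no clear force peak. My force readings came only at the end of each move, so they probably missed it.
- **Knob blob in the first wrist picture:** the red filter caught only a 7-pixel speck there, so that starting height is weak. The scene and side cameras agreed with it.

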